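# Snap the terminal cover onto its box and keep it pressed

### The arm

A 6-joint arm with a two-finger parallel gripper is mounted at the origin on the work surface; the furniture and walls round the work are solid. World frame = base frame: x ahead of the robot, y to its left, z up, the work surface at z = 0. Lengths are in m, angles in rad, forces in N, time in s.
With the tool pointing down it reaches from about 0.3 to 1 m from the base axis. Payload 5.1 kg.
Tool frame: the origin (TCP) lies between the finger pads; the fingertips stand 19 mm ahead of it and the grasp point (between the pads) is the TCP; z points along the fingers, y is the line along which they close (so a half turn about z gives the same grasp; the last joint's range is limited). The gripper opens to 95 mm and grips with 3 to 60 N. Pads are 20 mm wide; open, the fingers measure 119 mm over their backs; the gripper's body (75 mm by 180 mm) begins 59 mm behind the grasp point.
Start: joints at [-1.328, 0.124, 1.65, -0, 1.367, -0.083], TCP at [0.208, -0.616, 0.234] pointing down, gripper open.
Joint ranges: [-2.61, 2.61], [-1.02, 2.33], [0.03, 2.71], [-1.35, 4.49], [0.32, 2.68], [-2.91, 2.91]. Speed limits (rad/s): [2.57, 2.57, 3.14, 3.14, 3.14, 3.14].

### API

Orientations are given as [roll, pitch, yaw] about the fixed x, y, z axes, in that order (R = Rz(yaw) Ry(pitch) Rx(roll)).
In Python, from plant import robot gives the robot as it stands.
- The arm moves only by the tool arm_command, never from a script. Its arguments are lists of equal length, an entry for each row: "travel": the shift along the world's x, y, z in cm, a list of three; "rotation": the turn, a rotation vector about the world's x, y, z in rad, a list of three. In form: {"travel": [[x, y, z], ...], "rotation": [[rx, ry, rz], ...]}. A call has 1 to 10 rows; each row shifts and turns the commanded pose from where the row before left it; what a row does not reach is not made up. A row lasts 1/12 s, in which the tool goes at most 41.7 mm and 7.16 degrees, less where a joint would pass 70% of its speed; a pose out of reach is approached as far as the arm can. A call with a gripper value outside its range is refused whole. "grip" is the closure, from 0 (fully open) to 1 (shut), set as the call begins (left out, the last holds). The fingers move at their own pace and stop on an object; "squeeze" is the grip in N (left out, the last holds). Time passes only in rows, so rows that do not move let the fingers close. It gives the time, the measured TCP pose, the force, the opening and the grip force at its end, in the units of the state.
- robot.get_state(): the state, without advancing time (a new reading comes with each control period).
- robot.read_camera(name): name is "scene" or "top" or "wrist"; returns a dict with "frame" (480x640x3 uint8, red, green, blue), "camera_matrix" (3x3 intrinsics, pixels), "pose" (4x4, takes a point from camera to world coordinates); the wrist camera has in their place "hand_eye" (4x4, takes a point from camera to tool coordinates, whose origin is the TCP and whose axes are the flange's). Camera axes: x right, y down, z forward; pixel columns grow to the right and rows downward; lengths in m; the calibration is good to about 2 mm. A picture is of the moment at which its call begins: read the wrist's pose just before it. There is no depth.
- robot.sign_off(): hands the job in; it is judged then, once.
Trained networks look in a picture, given as the dict that the camera call returned (one of the last four; its "shot" number tells which), for a name from the list of things; names that differ only in an ending like _2 or _b are one class to them, and where a whole thing is asked for, a point or a joint stands for the part that bears it (a point fixed in the world has none). Each returns a list of dicts, best first, with "score" (0 to 1); they miss things now and then, are a little off and sometimes report something else, mostly with a low value. They report only what shows in the picture. A call takes as long as a camera call.
- robot.regions_of(picture, target): "region" (480x640 bool, what is visible of it) and "bbox" ([left, top, right, bottom] in pixels, round what is visible of it).
The state is a dict: "time_s": time; "joints": joint angles; "qd": joint speeds; "joint_torque": joint torques, N m; "tcp_pos": TCP position; "eef_rot": TCP orientation; "force": force on the tool from outside, world axes, zero at the start; "wrist_torque": the same for the moment, N m; "grip_width": finger opening in m; "grasp_force": force on a finger pad.
Only numpy, scipy, OpenCV 4.12 (cv2) and the standard library are available. Lean on these libraries where they do the work, as an engineer would, in place of code of your own. Each camera call takes 0.05 s, during which the arm holds its last target. There are 200 camera calls.

### The job

Pull open the drawer of the small blue cabinet, take out the white clip-on cover and press it squarely down onto the open grey terminal box until both orange clips snap over its long edges. Do not ease off after the snap: keep pressing it down firmly, with about 10 N, so that its rubber gasket stays squeezed, and finish like that, the gripper still holding and pressing the cover. Leave the orange relay, the blue capacitor and the black-handled cutters where they are.

Things in the scene. Friction and masses are not known exactly. Their poses are not given: they have to be found in the camera images.
- cabinet: small blue one-drawer cabinet, 210 (x) x 200 (y) x 84 (z) mm, fixed on the bench; origin at the centre of its underside, z up. Its drawer opens along the cabinet's own -x (towards the robot).
- cabinet_drawer0 (a joint): the drawer's slide, in m: 0 shut, 0.14 fully open, grows as it is pulled out along the cabinet's -x; about 1 N of friction, stays where left. A tray 158 mm wide inside, floor 22 mm and walls about 62 mm above the bench; the cover lies near its front, wholly out from under the cabinet's top once the drawer is open by 0.125
- cabinet_drawer0_handle (a point): middle of the drawer's handle, a steel bar of 11 mm diameter, 100 mm long along the cabinet's y, its centre 35 mm in front of the drawer's face (29 mm gap for a finger), about 46 mm above the bench; moves with the drawer. Can be pinched from above, fingers before and behind the bar.
- cover: loose white plastic clip-on cover, 60 to 130 g: plate 112 (x) x 84 (y) x 6 (z) mm, under it a tapered skirt 14 mm deep, on it a grip rib. Origin at the centre of the plate's underside, z up. Starts in the shut drawer, right way up, x roughly along the slide. Fits the box either way round (half turn)
- cover_rib (a point): middle of the top of the cover's grip rib, 26 mm above the cover's origin: the rib is 50 mm long (along the cover's x), 12 mm thick (y) and stands 20 mm above the plate; grip it across its thickness from above
- base_box: open grey terminal box fixed on the bench, 110 (x) x 80 (y) mm, rim 44 mm high; origin at the centre of its underside, z up. Orange clips stand on its long sides (+y, -y), 58 mm high. The cover goes on with its x along the box's x, centred, pressed straight down
- box_seat (a point): centre of the box's opening at rim height, 44 mm above its origin. Cover origin above it: 14 mm skirt enters and centres, 13 mm clips touch; the push rises to about 16 N and suddenly drops near 7 mm as the clips snap over the long edges; 2 mm rests snapped on by itself, 0 mm hard down on the rim
- gasket (a joint): how far the black rubber gasket frame round the box's rim is squeezed, in m: 0 free (top 47 mm above the box's underside), about 0.001 with the cover snapped on and left alone, 0.003 with the cover hard down on the rim. Springy: about 1 N to begin with and 3 N more for each mm.
- clip_left (a joint): orange spring clip on the box's +y side, in rad: 0 upright at rest, up to about 0.07 while a cover edge pushes it outward; springs back to 0 when it has snapped over the edge
- clip_right (a joint): orange spring clip on the box's -y side, in rad, same sense: 0 at rest, about 0.07 pushed outward
- relay: bystander: orange relay block 28 x 44 x 34 mm, left of the box; origin at its underside's centre
- capacitor_0: bystander: blue can capacitor standing on end, 35 mm across, 50 mm high, between box and drawer; origin at its underside's centre
- cutters_black: bystander: pair of side cutters with black handles lying flat, 60 x 120 x 12 mm, right of the work; origin at its underside's centre

How it is judged:
On the way, in this order (a step that is already met when the one before it is completed fails the run):
1. the drawer is pulled open (value of joint cabinet_drawer0 above 0.1 m), for 0.1 s.
2. the cover is lifted out of the drawer (height (world z) of cover above 0.1 m), for 0.1 s.
3. the cover is snapped onto the box, both clips closed over it (z of cover in the frame of base_box between 0.04 and 0.0475 m and horizontal distance between cover and base_box below 0.005 m and angle between the x axis of cover and the x axis of base_box, either way round below 0.07 rad and angle between cover's own z axis and vertical below 0.06 rad and value of joint each of clip_left, clip_right below 0.02 rad), for 0.1 s.
At the end, for the whole second after the job is handed in: Cover on the box: origin 40 to 47.5 mm above the box's, within 5 mm of centre, 0.07 rad of its x, 0.06 rad of level; both clips within 0.02 rad of rest; fingers on the cover (over 2 N), pressing so that the gasket is squeezed over 1.6 mm (about 5 N); at rest (all of step 3 and value of joint gasket above 0.0016 m and contact force between the fingers and cover above 2 N and linear speed of cover below 0.02 m/s); the arm keeps its last pose, push and grip.
It fails at once if the relay is pushed more than 30 mm (distance of relay from where it was at the start of the episode above 0.03 m).
It fails at once if the capacitor is pushed more than 30 mm (distance of capacitor_0 from where it was at the start of the episode above 0.03 m).
It fails at once if the cutters is pushed more than 30 mm (distance of cutters_black from where it was at the start of the episode above 0.03 m).
It also fails if it takes over 70 s, if anything falls off the work surface, if the arm or the gripper's body presses on something with over 40 N, if the wrist force passes 120 N, or if a joint passes its speed limit or range.

## Working session

There is one attempt and no reset: what is moved stays moved. The work goes in short steps, Python scripts to look and compute and a tool call to move; the robot and the scene stay as the last step left them, time stands still between calls to the robot, and variables do not carry over. Pictures are saved under pics/ and viewed, at most 12 in all, crops included, and the job is handed in when it is done.

Besides the shell and the picture viewer there is one more tool, called after "Request:" as a command line: name --argument value ..., lists and objects as JSON in quotes. arm_command: Moves the arm, as the interface text tells. Its arguments: {"type":"object","properties":{"travel":{"type":"array","items":{"type":"array","items":{"type":"number"}}},"rotation":{"type":"array","items":{"type":"array","items":{"type":"number"}}},"grip":{"type":"number"},"squeeze":{"type":"number"}},"required":["travel","rotation"]}

```bash
mkdir -p pics
cat > h.py <<'E'
from plant import robot
import numpy as np, cv2
from scipy.spatial.transform import Rotation as R
def cam(n):
    s=robot.get_state(); c=robot.read_camera(n)
    if 'pose' not in c or n=='wrist':
        T=np.eye(4);T[:3,:3]=R.from_euler('xyz',s['eef_rot']).as_matrix();T[:3,3]=s['tcp_pos']
        c['W']=T@np.array(c['hand_eye'])
    else: c['W']=np.array(c['pose'])
    return c
def ray(c,u,v,z):
    d=c['W'][:3,:3]@np.linalg.inv(c['camera_matrix'])@np.array([u,v,1.]);o=c['W'][:3,3]
    return o+d*(z-o[2])/d[2]
def proj(c,p):
    q=np.array(c['camera_matrix'])@(c['W'][:3,:3].T@(np.array(p)-c['W'][:3,3]));return q[:2]/q[2]
def save(c,n): cv2.imwrite('pics/'+n,c['frame'][:,:,::-1])
def det(c,t):
    r=robot.regions_of({k:v for k,v in c.items() if k!='W'},t)
    return r[0] if r else None
E
python3 - <<'E'
from h import *
print(robot.get_state())
for n in('top','scene'):
    c=cam(n); save(c,n+'0.png'); print(n,c['W'].round(3).tolist(),np.array(c['camera_matrix']).tolist())
    for t,z in [('cabinet',.084),('cabinet_drawer0_handle',.046),('base_box',.044),('relay',.034),('capacitor_0',.05),('cutters_black',.012)]:
        d=det(c,t)
        if d is None: print(t,None);continue
        v,u=np.nonzero(d['region']); k=cv2.minAreaRect(np.c_[u,v].astype(np.float32))
        print(t,round(d['score'],2),d['bbox'],'world',ray(c,*k[0],z).round(3),[ray(c,*p,z)[:2].round(3).tolist() for p in cv2.boxPoints(k)])
E
```

```text
{'time_s': 0.0, 'joints': array([-1.32759489e+00,  1.24461458e-01,  1.65162879e+00, -7.67094842e-06,
        1.36748134e+00, -8.26323081e-02]), 'qd': array([-0.00145326,  0.00029355,  0.00105295,  0.00191976, -0.00138911,
        0.00062244]), 'joint_torque': array([ 3.59319583e-04, -4.17598844e+01, -3.59934461e+01,  7.73594063e-02,
        4.91722499e-02, -1.74425809e-04]), 'tcp_pos': array([ 0.20787424, -0.61524981,  0.23244197]), 'eef_rot': array([-3.13961985e+00, -1.55853341e-04,  3.25835149e-01]), 'force': array([ 0.01465813,  0.18544295, -0.06830696]), 'wrist_torque': array([ 0.02714551, -0.0304066 ,  0.01135508]), 'grasp_force': 0.0, 'grip_width': 0.09524093128703902}
top [[-0.024, -0.996, 0.088, 0.483], [-1.0, 0.023, -0.021, 0.148], [0.018, -0.088, -0.996, 1.137], [0.0, 0.0, 0.0, 1.0]] [[471.45837797401913, 0.0, 320.1194622806902], [0.0, 471.45837797401913, 240.53236334476858], [0.0, 0.0, 1.0]]
cabinet 0.65 [341.2, 138.3, 435.7, 252.2] world [ 0.677 -0.029  0.084] [[0.808, 0.071], [0.804, -0.138], [0.549, -0.127], [0.554, 0.078]]
cabinet_drawer0_handle 0.83 [343.2, 223.7, 432
[... 1010 characters left out ...]
.22]]
cabinet_drawer0_handle 0.94 [306.9, 189.6, 362.3, 237.7] world [ 0.594 -0.016  0.046] [[0.639, 0.068], [0.637, -0.168], [0.548, -0.104], [0.559, 0.113]]
base_box 0.71 [250.1, 282.8, 311.0, 346.7] world [0.466 0.327 0.044] [[0.55, 0.351], [0.523, 0.225], [0.387, 0.305], [0.419, 0.413]]
relay 0.59 [196.2, 344.1, 224.1, 372.3] world [0.502 0.48  0.034] [[0.54, 0.48], [0.504, 0.447], [0.465, 0.48], [0.5, 0.511]]
capacitor_0 0.57 [347.2, 277.1, 369.2, 302.2] world [0.386 0.182 0.05 ] [[0.381, 0.223], [0.422, 0.157], [0.392, 0.139], [0.353, 0.205]]
cutters_black 0.56 [407.4, 199.5, 429.1, 224.0] world [ 0.457 -0.199  0.012] [[0.483, -0.155], [0.494, -0.281], [0.431, -0.244], [0.424, -0.125]]
```

Run:
```python
import cv2
a=cv2.imread('pics/top0.png')[120:340,150:490]; cv2.imwrite('pics/top0c.png',cv2.resize(a,(782,506),interpolation=cv2.INTER_CUBIC))
```

```text
(no output)
```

View pics/top0c.png

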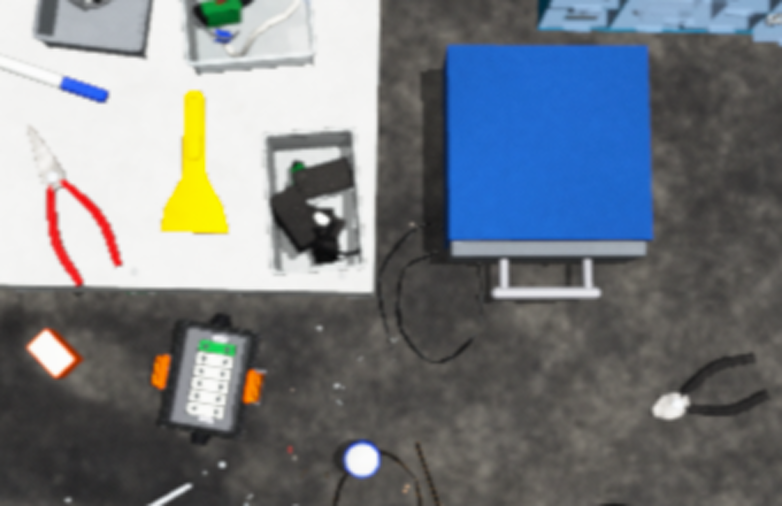

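View pics/scene0.png

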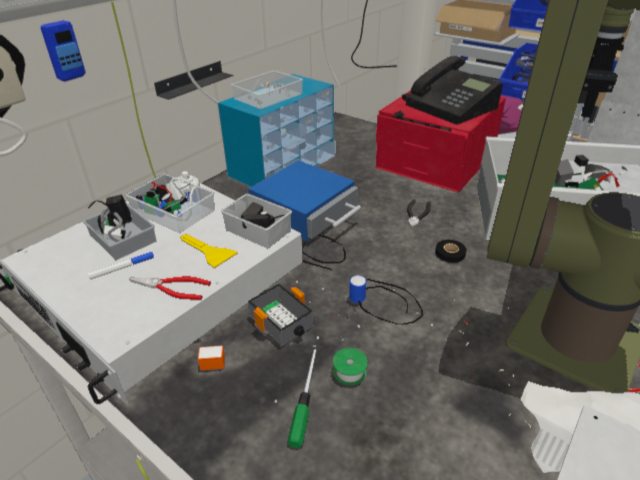

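Run:
```python
from h import *
c=cam('top')
f=lambda u,v,z: ray(c,150+u/2.3,120+v/2.3,z).round(4)
print('handle',f(493,292,.05),f(600,292,.05))
print('cab top front',f(447,240,.084),f(652,239,.084),'back',f(446,45,.084),f(648,45,.084))
print('clips',f(160,371,.058),f(253,387,.058))
print('rim',[f(*p,.044)for p in[(178,320),(258,330),(240,437),(160,425)]])
print('step edge z.08',f(375,292,.08), f(0,287,.08),'cap',f(361,460,.05))
```

```text
handle [0.5618 0.0238 0.05  ] [ 0.5593 -0.0843  0.05  ]
cab top front [0.6114 0.0712 0.084 ] [ 0.6079 -0.1305  0.084 ] back [0.8068 0.0665 0.084 ] [ 0.803  -0.1354  0.084 ]
clips [0.4906 0.3569 0.058 ] [0.4726 0.2654 0.058 ]
rim [array([0.5413, 0.3413, 0.044 ]), array([0.5294, 0.2612, 0.044 ]), array([0.4232, 0.2805, 0.044 ]), array([0.4371, 0.3599, 0.044 ])]
step edge z.08 [0.5623 0.1428 0.08  ] [0.5756 0.507  0.08  ] cap [0.3979 0.1604 0.05  ]
```

Request:
arm_command --travel '[[2, 4, 0.6], [2, 4, 0.6], [2, 4, 0.6], [2, 4, 0.6], [2, 4, 0.6], [2, 4, 0.6], [2, 4, 0.6], [2, 4, 0.6], [2, 4, 0.6], [2, 4, 0.6]]' --rotation '[[0, 0, 0.12], [0, 0, 0.12], [0, 0, 0.12], [0, 0, 0.12], [0, 0, 0.12], [0, 0, 0.12], [0, 0, 0.12], [0, 0, 0.12], [0, 0, 0.12], [0, 0, 0.12]]' --grip 0.68

```text
time_s: 1.58
tcp_pos: [0.3931, -0.2446, 0.2897]
eef_rot: [3.141, 0.001, 1.531]
force: [1.0, -0.6, 0.8]
grip_width: 0.0345
grasp_force: 0.0
```

Request:
arm_command --travel '[[2, 2.4, -1], [2, 2.4, -1], [2, 2.4, -1], [2, 2.4, -1], [2, 2.4, -1], [2, 2.4, -1], [2, 2.4, -1], [1, 1.6, -1], [0, 0, 0], [0, 0, 0]]' --rotation '[[0, 0, 0.02], [0, 0, 0], [0, 0, 0], [0, 0, 0], [0, 0, 0], [0, 0, 0], [0, 0, 0], [0, 0, 0], [0, 0, 0], [0, 0, 0]]'

```text
time_s: 2.42
tcp_pos: [0.5425, -0.0618, 0.2083]
eef_rot: [-3.14, 0.0, 1.548]
force: [-1.4, 0.0, -0.3]
grip_width: 0.0299
grasp_force: 0.0
```

Run:
```python
from h import *
c=cam('wrist'); save(c,'w1.png'); print(robot.get_state()['tcp_pos'])
print(proj(c,[.5618,.0238,.05]),proj(c,[.5593,-.0843,.05]),c['hand_eye'].tolist())
```

```text
[ 0.54253369 -0.06253587  0.20908727]
[338.47321657 126.01776249] [336.78069695 253.60871436] [[-0.00021905832175470424, -0.971130720580415, -0.23854784752416683, 0.06687818546825046], [0.9999998286999224, -8.325447514730914e-05, -0.0005793693266281086, 0.000630391221131732], [0.0005427831758073932, -0.23854793357657464, 0.9711305724632338, -0.1498332038276333], [0.0, 0.0, 0.0, 1.0]]
```

View pics/w1.png

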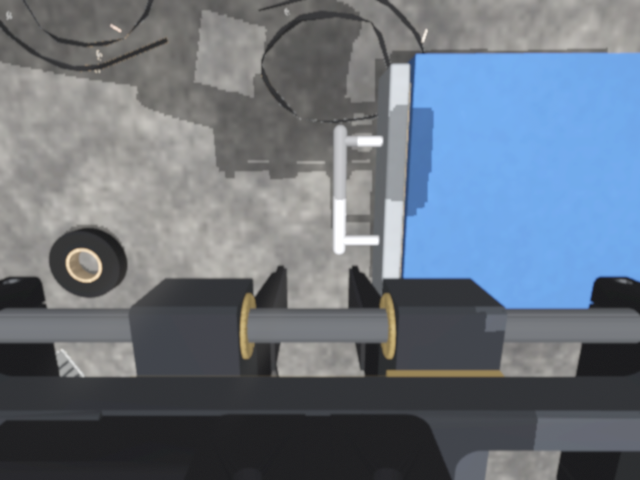

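Request:
arm_command --travel '[[1, 1.6, 0], [0.9, 1.6, -1.3], [0, 0, -3], [0, 0, -3], [0, 0, -3], [0, 0, -3], [0, 0, -2], [0, 0, -1], [0, 0, 0], [0, 0, 0]]' --rotation '[[0, 0, 0], [0, 0, 0], [0, 0, 0], [0, 0, 0], [0, 0, 0], [0, 0, 0], [0, 0, 0], [0, 0, 0], [0, 0, 0], [0, 0, 0]]'

```text
time_s: 3.3
tcp_pos: [0.5622, -0.0313, 0.0471]
eef_rot: [3.14, 0.0, 1.545]
force: [-0.1, -0.4, 0.5]
grip_width: 0.0301
grasp_force: 0.0
```

Request:
arm_command --travel '[[0, 0, 0], [0, 0, 0], [0, 0, 0], [0, 0, 0], [0, 0, 0], [0, 0, 0]]' --rotation '[[0, 0, 0], [0, 0, 0], [0, 0, 0], [0, 0, 0], [0, 0, 0], [0, 0, 0]]' --grip 1 --squeeze 20

```text
time_s: 3.8
tcp_pos: [0.5618, -0.0306, 0.0475]
eef_rot: [-3.141, 0.001, 1.546]
force: [-3.3, 0.1, 5.4]
grip_width: 0.0102
grasp_force: 20.0
```

Request:
arm_command --travel '[[-0.7, 0.02, 0], [-1.4, 0.03, 0], [-1.6, 0.04, 0], [-1.6, 0.04, 0], [-1.6, 0.04, 0], [-1.6, 0.04, 0], [-1.6, 0.04, 0], [-1.6, 0.03, 0], [-1.2, 0.02, 0], [-0.6, 0, 0]]' --rotation '[[0, 0, 0], [0, 0, 0], [0, 0, 0], [0, 0, 0], [0, 0, 0], [0, 0, 0], [0, 0, 0], [0, 0, 0], [0, 0, 0], [0, 0, 0]]'

```text
time_s: 4.63
tcp_pos: [0.4268, -0.0281, 0.0475]
eef_rot: [3.138, 0.002, 1.546]
force: [2.2, -1.8, 2.9]
grip_width: 0.0107
grasp_force: 20.0
```

Request:
arm_command --travel '[[0, 0, 0], [0, 0, 0], [0, 0, 0], [0, 0, 0]]' --rotation '[[0, 0, 0], [0, 0, 0], [0, 0, 0], [0, 0, 0]]' --grip 0.68

```text
time_s: 4.97
tcp_pos: [0.4267, -0.0273, 0.0458]
eef_rot: [-3.141, -0.0, 1.546]
force: [0.1, 1.0, -0.3]
grip_width: 0.0287
grasp_force: 0.0
```

Request:
arm_command --travel '[[0, 0, 2], [0, 0, 3.5], [0, 0, 3.5], [0, 0, 3.5], [0, 0, 3], [0.5, 0, 2], [0.5, 0, 1], [0.5, 0, 0], [0.5, 0, 0], [0.5, 0, 0]]' --rotation '[[0, 0, 0], [0, 0, 0], [0, 0, 0], [0, 0, 0.12], [0, 0, 0.12], [0, 0, 0.12], [0, 0, 0.12], [0, 0, 0.12], [0, 0, 0.12], [0, 0, 0.12]]'

```text
time_s: 5.8
tcp_pos: [0.4522, -0.0273, 0.2311]
eef_rot: [3.142, -0.0, 2.392]
force: [-0.3, -0.4, 0.1]
grip_width: 0.0308
grasp_force: 0.0
```

Request:
arm_command --travel '[[0.5, 0, 0], [0.5, 0, 0], [0.5, 0, 0], [0.5, 0, 0], [0.5, 0, 0], [0.5, 0, 0], [0, 0, 0], [0, 0, 0]]' --rotation '[[0, 0, 0.12], [0, 0, 0.12], [0, 0, 0.12], [0, 0, 0.12], [0, 0, 0.12], [0, 0, 0.12], [0, 0, 0], [0, 0, 0]]' --grip 0.2

```text
time_s: 6.47
tcp_pos: [0.4817, -0.0273, 0.2305]
eef_rot: [3.141, -0.001, 3.103]
force: [0.6, -0.3, -0.1]
grip_width: 0.0748
grasp_force: 0.0
```

Run:
```python
from h import *
t=cam('top')
c=cam('wrist'); save(c,'w2.png'); s=robot.get_state();print(s['tcp_pos'],s['eef_rot'])
for k,n in((t,'t'),(c,'w')):
  d=det(k,'cover')
  if d:
    v,u=np.nonzero(d['region']); q=cv2.minAreaRect(np.c_[u,v].astype(np.float32));print(n,d['score'],q,ray(k,*q[0],.045))
import pickle;pickle.dump(c,open('w2.pkl','wb'))
```

```text
[ 0.48152509 -0.0273335   0.23070444] [ 3.14142231e+00 -8.61838183e-04  3.10357628e+00]
t 0.58 ((386.5, 256.0), (46.0, 35.0), 90.0) [ 0.53987346 -0.02763959  0.045     ]
w 0.78 ((318.0, 266.5), (81.0, 86.0), 90.0) [ 0.52505906 -0.02809798  0.045     ]
```

View pics/w2.png

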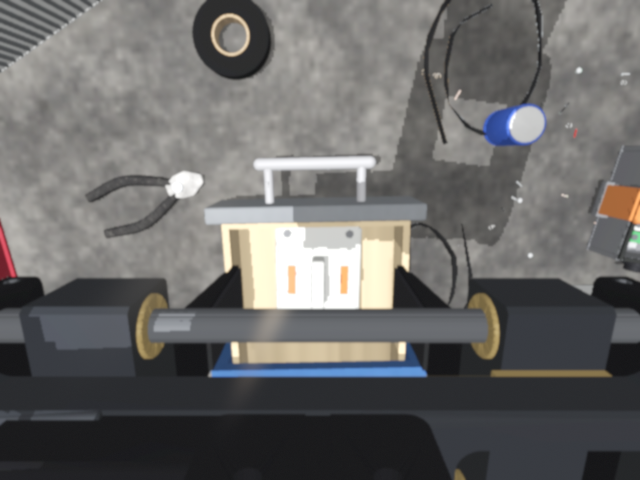

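Run:
```python
from h import *
import pickle
c=pickle.load(open('w2.pkl','rb'))
a=ray(c,276,227,.042);b=ray(c,360,227,.042);print(a,b,b-a)
print('left/right low',ray(c,278,305,.042),ray(c,360,305,.042))
print('rib front',ray(c,319,258,.062),'rib sides low',ray(c,313,300,.062),ray(c,325,300,.062), 'rib w front',ray(c,313,260,.062),ray(c,325,260,.062))
f=c['frame'].astype(int)
for v in (235,245,265,285,300): 
  g=f[v,255:375].sum(1); print(v,g.tolist())
print('col',f[215:270,319].sum(1).tolist())
```

```text
[ 0.48492802 -0.06672635  0.042     ] [0.48803017 0.01349211 0.042     ] [0.00310216 0.08021846 0.        ]
left/right low [ 0.5651508  -0.06998652  0.042     ] [0.56834225 0.01262446 0.042     ]
rib front [ 0.51138612 -0.02668241  0.062     ] rib sides low [ 0.55252896 -0.03390633  0.062     ] [ 0.5529669  -0.02257119  0.062     ] rib w front [ 0.51308885 -0.0322673   0.062     ] [ 0.51351504 -0.02124173  0.062     ]
235 [733, 732, 732, 731, 731, 729, 729, 728, 728, 728, 728, 728, 728, 728, 728, 729, 731, 732, 734, 741, 757, 765, 765, 765, 765, 765, 765, 765, 760, 682, 621, 600, 595, 606, 651, 725, 765, 765, 765, 765, 765, 765, 765, 765, 765, 765, 765, 765, 765, 765, 701, 638, 626, 626, 625, 624, 626, 624, 624, 624, 624, 623, 624, 623, 623, 623, 623, 623, 623, 622, 623, 623, 623, 623, 622, 622, 622, 622, 621, 622, 621, 623, 620, 620, 623, 620, 623, 622, 620, 604, 558, 476, 410, 393, 388, 391, 410, 469, 547, 601, 617, 620, 620, 617, 607, 584, 559, 552, 551, 546, 542, 538, 539, 540, 543, 546, 547, 549, 552, 555]
245 [733, 733, 732, 732, 731, 730, 730, 729, 729, 728, 728, 728, 728, 727
[... 1926 characters left out ...]
 765, 765, 765, 765, 765, 765, 765, 765, 765, 765, 765, 765, 765, 765, 765, 765, 765, 765, 765, 765, 742, 765, 765, 765, 765, 765, 765, 765, 765, 765, 765, 765, 710, 630, 631, 677, 737, 765, 765, 765, 765, 765, 765, 765, 765, 765, 765, 765, 765, 765, 765, 765, 765, 765, 765, 765, 765, 765, 765, 765, 765, 765, 765, 765, 765, 765, 765, 709, 617, 586, 647, 708, 724, 723, 719, 719, 719, 720, 721, 723, 724, 725, 727, 727]
col [423, 423, 421, 421, 418, 412, 428, 484, 528, 546, 550, 566, 592, 614, 622, 623, 623, 623, 623, 623, 623, 623, 623, 623, 623, 623, 623, 622, 622, 623, 629, 674, 751, 765, 765, 765, 765, 765, 765, 765, 734, 611, 501, 473, 479, 538, 646, 740, 765, 765, 765, 765, 765, 765, 765]
```

Request:
arm_command --travel '[[1.5, 0, 0], [1.5, 0, -1.5], [1.5, 0, -3], [1.35, -0.05, -3], [0, 0, -3], [0, 0, -3], [0, 0, -2], [0, 0, -0.6], [0, 0, 0], [0, 0, 0]]' --rotation '[[0, 0, 0], [0, 0, 0], [0, 0, 0], [0, 0, 0], [0, 0, 0], [0, 0, 0], [0, 0, 0], [0, 0, 0], [0, 0, 0], [0, 0, 0]]' --grip 0.55

```text
time_s: 7.5
tcp_pos: [0.5408, -0.028, 0.071]
eef_rot: [-3.141, 0.001, 3.105]
force: [-0.4, -0.1, 0.8]
grip_width: 0.0424
grasp_force: 0.0
```

Down slowly to find the plate.

Request:
arm_command --travel '[[0, 0, -0.2], [0, 0, -0.2], [0, 0, -0.2], [0, 0, -0.1], [0, 0, 0]]' --rotation '[[0, 0, 0], [0, 0, 0], [0, 0, 0], [0, 0, 0], [0, 0, 0]]'

```text
time_s: 7.92
tcp_pos: [0.5403, -0.0279, 0.0633]
eef_rot: [-3.142, 0.0, 3.106]
force: [0.3, -0.5, 0.1]
grip_width: 0.0428
grasp_force: 0.0
```

Request:
arm_command --travel '[[0, 0, -0.1], [0, 0, -0.1], [0, 0, 0]]' --rotation '[[0, 0, 0], [0, 0, 0], [0, 0, 0]]'

```text
time_s: 8.17
tcp_pos: [0.5407, -0.028, 0.0617]
eef_rot: [-3.142, 0.001, 3.106]
force: [-1.1, -0.0, 2.7]
grip_width: 0.043
grasp_force: 1.6
```

Request:
arm_command --travel '[[0, 0, 0.05], [0, 0, 0], [0, 0, 0], [0, 0, 0], [0, 0, 0], [0, 0, 0], [0, 0, 0]]' --rotation '[[0, 0, 0], [0, 0, 0], [0, 0, 0], [0, 0, 0], [0, 0, 0], [0, 0, 0], [0, 0, 0]]' --grip 1 --squeeze 50

```text
time_s: 8.75
tcp_pos: [0.5404, -0.0281, 0.0617]
eef_rot: [-3.141, 0.0, 3.106]
force: [-0.7, -0.4, 2.5]
grip_width: 0.0119
grasp_force: 50.3
```

Request:
arm_command --travel '[[0, 0, 0.5], [0, 0, 1], [0, 0, 2], [0, 0, 2], [0, 0, 2], [0, 0, 2], [0, 0, 2], [0, 0, 2], [0, 0, 1], [0, 0, 0]]' --rotation '[[0, 0, 0], [0, 0, 0], [0, 0, 0], [0, 0, 0], [0, 0, 0], [0, 0, 0], [0, 0, 0], [0, 0, 0], [0, 0, 0], [0, 0, 0]]'

```text
time_s: 9.58
tcp_pos: [0.5416, -0.0281, 0.21]
eef_rot: [-3.141, 0.005, 3.106]
force: [0.2, -0.3, -0.6]
grip_width: 0.0123
grasp_force: 50.5
```

Run:
```python
from h import *
c=cam('wrist'); save(c,'w3.png'); s=robot.get_state();print(s)
```

```text
{'time_s': 9.6333, 'joints': array([-1.50872771e-01, -1.00963046e-01,  1.92096227e+00,  8.08194872e-05,
        1.31924072e+00, -1.68590636e+00]), 'qd': array([-0.00086776,  0.02665155,  0.04389054, -0.00263109, -0.0060621 ,
        0.00059464]), 'joint_torque': array([ 2.16215278e-02, -3.25131440e+01, -3.72108185e+01, -4.38890909e-02,
        1.11713314e-01,  1.98790231e-04]), 'tcp_pos': array([ 0.54068762, -0.02796217,  0.20783089]), 'eef_rot': array([-3.14140024e+00,  2.34612780e-03,  3.10581012e+00]), 'force': array([-0.67617252, -0.54342581, -2.19734517]), 'wrist_torque': array([ 0.09093519, -0.12174787,  0.01764084]), 'grasp_force': 50.53477527340874, 'grip_width': 0.011789022634751787}
```

View pics/w3.png

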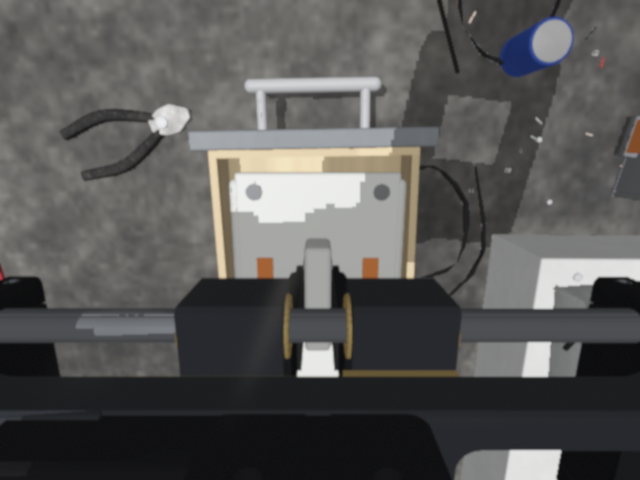

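Run:
```python
from h import *
c=cam('wrist'); s=robot.get_state(); z=s['tcp_pos'][2]-.019
f=c['frame'].astype(int).sum(2)
for v in (180,200,220,240): print(v,f[v,222:240].tolist(),f[v,396:412].tolist())
print('col330',f[165:182,340].tolist())
T=np.eye(4);T[:3,:3]=R.from_euler('xyz',s['eef_rot']).as_matrix();T[:3,3]=s['tcp_pos']
for p in((231,173),(405,173),(231,240),(405,240)): print((np.linalg.inv(T)@np.append(ray(c,*p,z),1))[:3].round(4))
```

```text
180 [296, 294, 293, 293, 294, 301, 340, 406, 470, 523, 562, 590, 613, 645, 680, 707, 716, 719] [503, 502, 494, 476, 461, 447, 427, 398, 355, 312, 289, 283, 276, 274, 296, 357]
200 [298, 299, 299, 298, 297, 295, 312, 397, 532, 631, 677, 698, 707, 706, 696, 695, 708, 716] [502, 498, 495, 497, 498, 494, 482, 462, 421, 356, 301, 278, 274, 294, 353, 411]
220 [291, 286, 290, 294, 292, 292, 289, 290, 311, 368, 432, 470, 487, 494, 497, 496, 494, 500] [497, 494, 497, 497, 491, 481, 459, 414, 344, 295, 277, 271, 288, 345, 406, 429]
240 [459, 334, 283, 283, 286, 286, 285, 284, 285, 302, 359, 426, 467, 485, 494, 497, 494, 494] [494, 494, 495, 491, 479, 455, 404, 330, 287, 280, 274, 289, 341, 401, 427, 430]
col330 [434, 435, 434, 434, 434, 432, 443, 502, 590, 656, 689, 704, 710, 710, 710, 710, 710]
[ 0.0549 -0.0399  0.019 ]
[0.0549 0.0409 0.019 ]
[ 0.0228 -0.0417  0.019 ]
[0.0228 0.0427 0.019 ]
```

Request:
arm_command --travel '[[0, 0.5, 3], [0.5, 2, 3], [0.6, 3.5, 0], [0.6, 3.5, 0], [0.6, 3.5, 0], [0.6, 3.5, 0], [0.6, 3.5, 0], [0.6, 3.5, 0], [0.6, 3.5, 0], [0.6, 3, 0]]' --rotation '[[0, 0, 0], [0, 0, 0], [0, 0, -0.025], [0, 0, -0.025], [0, 0, -0.025], [0, 0, -0.025], [0, 0, -0.025], [0, 0, -0.02], [0, 0, 0], [0, 0, 0]]'

```text
time_s: 10.52
tcp_pos: [0.5921, 0.2741, 0.2636]
eef_rot: [-3.14, -0.004, 2.962]
force: [0.7, -1.0, -1.2]
grip_width: 0.0115
grasp_force: 50.4
```

Request:
arm_command --travel '[[0.6, 2.5, 0], [0, 1, 0], [0, 0.3, 0], [0, 0, 0], [0, 0, 0], [0, 0, 0]]' --rotation '[[0, 0, 0], [0, 0, 0], [0, 0, 0], [0, 0, 0], [0, 0, 0], [0, 0, 0]]'

```text
time_s: 11.02
tcp_pos: [0.5991, 0.3087, 0.2663]
eef_rot: [-3.141, -0.0, 2.959]
force: [-0.1, 1.2, -0.8]
grip_width: 0.0116
grasp_force: 50.5
```

Run:
```python
from h import *
import pickle
c=cam('wrist'); save(c,'w4.png'); s=robot.get_state();print(s['tcp_pos'],s['eef_rot'],s['force'],s['grip_width']);pickle.dump(c,open('w4.pkl','wb'))
```

```text
[0.59921941 0.30869129 0.26654346] [-3.14121443e+00 -5.40632780e-05  2.95929973e+00] [-0.67463345 -0.63519886 -1.29242036] 0.01140216784449514
```

View pics/w4.png

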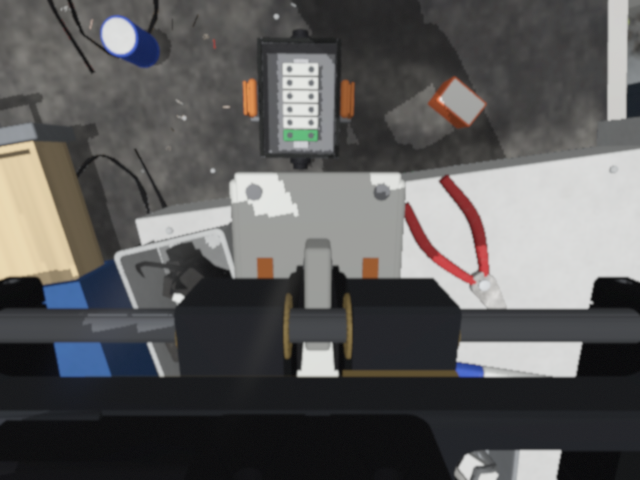

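Run:
```python
import cv2
a=cv2.imread('pics/w4.png')[25:175,225:375]; cv2.imwrite('pics/w4c.png',cv2.resize(a,(600,600),interpolation=cv2.INTER_CUBIC))
```

```text
(no output)
```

View pics/w4c.png

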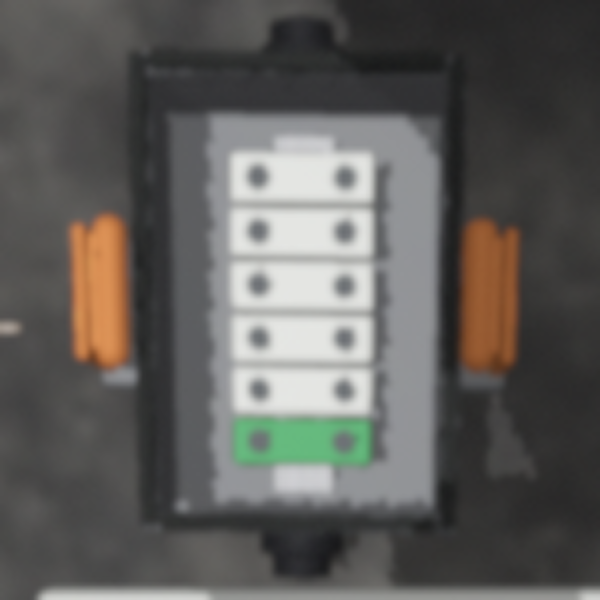

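Run:
```python
from h import *
import pickle
c=pickle.load(open('w4.pkl','rb'))
f=lambda u,v,z: ray(c,225+u/4,25+v/4,z)[:2]
P=[f(*p,.046) for p in((133,55),(462,57),(447,523),(145,522))]
print(np.round(P,4),'mean',np.mean(P,0)); P=np.array(P)
e=lambda d:np.arctan2(d[1],d[0])
print('len',[np.linalg.norm(P[i]-P[(i+1)%4]).round(4) for i in range(4)])
print('yaw long',e(P[0]-P[3]),e(P[1]-P[2]),'short',e(P[1]-P[0])-np.pi/2,e(P[2]-P[3])-np.pi/2)
a,b=f(107,290,.058),f(485,295,.058);print('clips',a,b,(a+b)/2,e(b-a)-np.pi/2)
```

```text
[[0.4251 0.2851]
 [0.4394 0.3601]
 [0.5427 0.3388]
 [0.5288 0.2648]] mean [0.48402459 0.31220222]
len [np.float64(0.0764), np.float64(0.1054), np.float64(0.0753), np.float64(0.1056)]
yaw long 2.948677134408138 2.938842744945823 short -0.18829358792567774 -0.18566919658319891
clips [0.47599879 0.26939258] [0.49305304 0.35571668] [0.48452592 0.31255463] -0.19504891669198776
```

Request:
arm_command --travel '[[-2, 0, 0], [-3, 0, 0], [-3, 0, 0], [-2.4, 0.2, -1], [-1.2, 0.1, -3], [0, 0, -3], [0, 0, -3], [0, 0, -3], [0, 0, -2], [0, 0, 0]]' --rotation '[[0, 0, 0], [0, 0, 0], [0, 0, 0], [0, 0, -0.009], [0, 0, 0], [0, 0, 0], [0, 0, 0], [0, 0, 0], [0, 0, 0], [0, 0, 0]]'

```text
time_s: 11.9
tcp_pos: [0.48, 0.3104, 0.1112]
eef_rot: [-3.136, -0.007, 2.951]
force: [-1.2, -0.4, -1.8]
grip_width: 0.0118
grasp_force: 50.4
```

Request:
arm_command --travel '[[0, 0, 0], [0, 0, 0]]' --rotation '[[0, 0, 0], [0, 0, 0]]'

```text
time_s: 12.07
tcp_pos: [0.4844, 0.3131, 0.1185]
eef_rot: [3.14, 0.002, 2.951]
force: [0.5, 0.2, -1.0]
grip_width: 0.0113
grasp_force: 50.4
```

Run:
```python
from h import *
import pickle
c=cam('wrist'); save(c,'w5.png'); s=robot.get_state();print(s['tcp_pos'],s['eef_rot'],s['force'],s['grip_width'])
t=cam('top'); a=c['frame'][120:300,200:440]; b=t['frame'][230:340,180:300]
o=np.vstack([cv2.resize(a,(480,360)),cv2.resize(b,(262,240))[:, :].copy() if 0 else np.hstack([cv2.resize(b,(262,240)),np.zeros((240,218,3),np.uint8)])])
cv2.imwrite('pics/w5c.png',o[:,:,::-1])
```

```text
[0.48476266 0.31344099 0.11922065] [3.13901743 0.00332041 2.95120056] [-0.2425435  -0.23142495 -0.68256512] 0.011484280233373648
```

View pics/w5c.png

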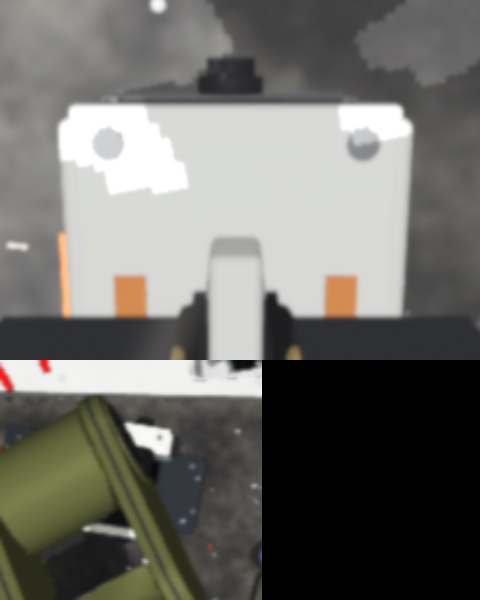

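Run:
```python
from h import *
c=cam('wrist'); s=robot.get_state();print(s['tcp_pos'],s['eef_rot'])
save(c,'w6.png')
a=c['frame'][150:230,220:420]; cv2.imwrite('pics/w6c.png',cv2.resize(a,(800,320),interpolation=cv2.INTER_CUBIC)[:,:,::-1])
print('box center predicted px of front corners (gasket):')
ctr=np.array([.4840,.3122]); y=-.19
for dx,dy,z in((-.053,-.038,.047),(-.053,.038,.047),(-.055,-.040,.044),(-.055,.04,.044)):
  p=ctr+np.array([np.cos(y)*dx-np.sin(y)*dy,np.sin(y)*dx+np.cos(y)*dy]); print((proj(c,[*p,z])-[220,150])*4)
```

```text
[0.48467733 0.31362575 0.11918414] [3.1389245  0.00337607 2.95150738]
box center predicted px of front corners (gasket):
[124.11109012  85.23532813]
[627.22157546  84.93404362]
[113.8755973   70.77155358]
[637.64198968  70.46874102]
```

View pics/w6c.png

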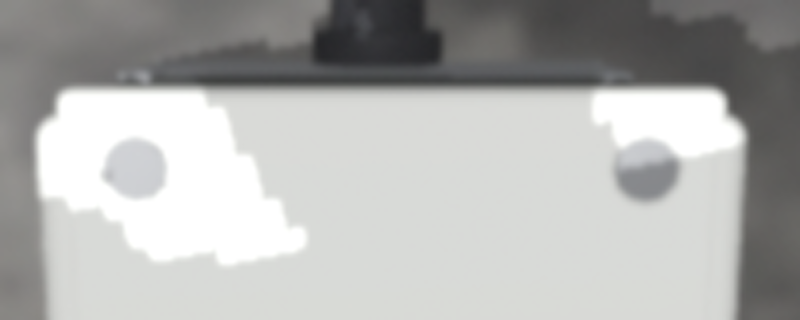

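Request:
arm_command --travel '[[-0.12, -0.19, 0], [0, 0, 0], [0, 0, -1], [0, 0, -1], [0, 0, -0.8], [0, 0, -0.4], [0, 0, 0], [0, 0, 0], [0, 0, 0]]' --rotation '[[0, 0, 0], [0, 0, 0], [0, 0, 0], [0, 0, 0], [0, 0, 0], [0, 0, 0], [0, 0, 0], [0, 0, 0], [0, 0, 0]]'

```text
time_s: 12.97
tcp_pos: [0.4819, 0.3111, 0.0842]
eef_rot: [-3.141, -0.0, 2.952]
force: [0.5, -0.2, -1.8]
grip_width: 0.0115
grasp_force: 50.6
```

Request:
arm_command --travel '[[0.1, 0, 0], [0, 0, 0], [0, 0, -0.1], [0, 0, -0.1], [0, 0, -0.1], [0, 0, 0], [0, 0, 0]]' --rotation '[[0, 0, 0], [0, 0, 0], [0, 0, 0], [0, 0, 0], [0, 0, 0], [0, 0, 0], [0, 0, 0]]'

```text
time_s: 13.55
tcp_pos: [0.4833, 0.3116, 0.082]
eef_rot: [3.141, 0.001, 2.952]
force: [-0.3, 0.8, -0.0]
grip_width: 0.0119
grasp_force: 50.7
```

Request:
arm_command --travel '[[0, 0, -0.1], [0, 0, 0], [0, 0, -0.1], [0, 0, 0], [0, 0, 0]]' --rotation '[[0, 0, 0], [0, 0, 0], [0, 0, 0], [0, 0, 0], [0, 0, 0]]'

```text
time_s: 13.97
tcp_pos: [0.4838, 0.3117, 0.0817]
eef_rot: [3.14, 0.001, 2.952]
force: [-3.0, -0.8, 9.0]
grip_width: 0.0116
grasp_force: 51.2
```

Request:
arm_command --travel '[[-0.05, 0, 0], [0, 0, -0.1], [0, 0, 0], [0, 0, -0.1], [0, 0, 0], [0, 0, 0]]' --rotation '[[0, 0, 0], [0, 0, 0], [0, 0, 0], [0, 0, 0], [0, 0, 0], [0, 0, 0]]'

```text
time_s: 14.47
tcp_pos: [0.4844, 0.3118, 0.0811]
eef_rot: [3.139, 0.004, 2.952]
force: [-2.9, -2.9, 12.9]
grip_width: 0.0115
grasp_force: 51.2
```

Run:
```python
from h import *
c=cam('wrist');t=cam('scene'); 
for i in range(4):
  s=robot.get_state();print(s['tcp_pos'].round(4),s['eef_rot'].round(4),s['force'].round(1),s['wrist_torque'].round(2)); robot.read_camera('top')
a=c['frame'][130:290,210:430]; b=t['frame'][260:360,230:340]
o=np.hstack([cv2.resize(a,(440,320),interpolation=cv2.INTER_CUBIC),cv2.resize(b,(352,320),interpolation=cv2.INTER_CUBIC)])
cv2.imwrite('pics/w7c.png',o[:,:,::-1])
```

```text
[0.4843 0.3118 0.081 ] [3.1395 0.0035 2.9519] [-2.5 -1.5 12.9] [-0.17  0.31  0.02]
[0.4843 0.3119 0.081 ] [3.1395 0.0034 2.9519] [-2.8 -1.8 12.7] [-0.13  0.28  0.03]
[0.4843 0.3119 0.0811] [3.1394 0.0035 2.9519] [-2.6 -1.5 12.7] [-0.1   0.36 -0.05]
[0.4843 0.3119 0.0811] [3.1395 0.0035 2.9519] [-3.  -2.  13.3] [-0.16  0.29 -0.02]
```

View pics/w7c.png

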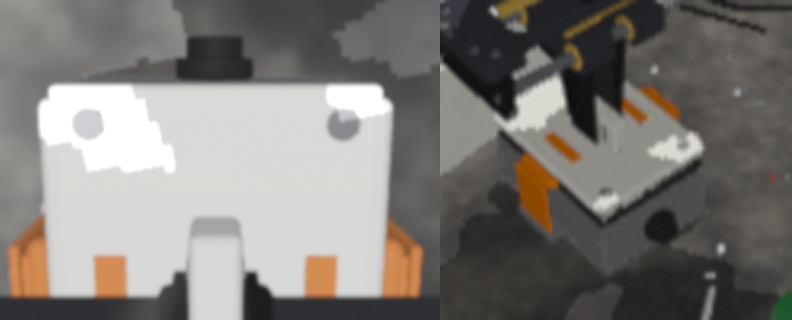

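Request:
arm_command --travel '[[0, 0, 0.2], [0, 0, 0.1], [-0.2, 0.02, 0], [0, 0, 0], [0, 0, -0.1], [0, 0, -0.1], [0, 0, -0.1], [0, 0, 0], [0, 0, 0]]' --rotation '[[0, 0, 0], [0, 0, 0], [0, 0, 0], [0, 0, 0], [0, 0, 0], [0, 0, 0], [0, 0, 0], [0, 0, 0], [0, 0, 0]]'

```text
time_s: 15.52
tcp_pos: [0.4822, 0.3121, 0.0807]
eef_rot: [3.139, 0.003, 2.952]
force: [-1.7, -2.0, 14.8]
grip_width: 0.0115
grasp_force: 51.4
```

Run:
```python
from h import *
s=robot.get_state();print(s['tcp_pos'].round(4),s['eef_rot'].round(4),s['force'].round(1),s['wrist_torque'].round(2))
```

```text
[0.4822 0.3121 0.0807] [3.1394 0.0034 2.9519] [-1.7 -2.  14.8] [-0.06  0.11 -0.02]
```

Request:
arm_command --travel '[[0, 0, -0.1], [0, 0, 0], [0, 0, -0.1], [0, 0, 0], [0, 0, 0]]' --rotation '[[0, 0, 0], [0, 0, 0], [0, 0, 0], [0, 0, 0], [0, 0, 0]]'

```text
time_s: 15.93
tcp_pos: [0.482, 0.3118, 0.0772]
eef_rot: [3.14, 0.003, 2.952]
force: [1.5, -0.4, 4.0]
grip_width: 0.0115
grasp_force: 50.6
```

Request:
arm_command --travel '[[0, 0, -0.1], [0, 0, 0], [0, 0, -0.1], [0, 0, 0], [0, 0, 0]]' --rotation '[[0, 0, 0], [0, 0, 0], [0, 0, 0], [0, 0, 0], [0, 0, 0]]'

```text
time_s: 16.35
tcp_pos: [0.4811, 0.3115, 0.073]
eef_rot: [3.141, 0.001, 2.952]
force: [5.7, 2.3, -1.3]
grip_width: 0.0118
grasp_force: 51.1
```

Request:
arm_command --travel '[[0, 0, -0.1], [0, 0, 0], [0, 0, -0.1], [0, 0, 0], [0, 0, 0]]' --rotation '[[0, 0, 0], [0, 0, 0], [0, 0, 0], [0, 0, 0], [0, 0, 0]]'

```text
time_s: 16.77
tcp_pos: [0.4816, 0.3115, 0.0716]
eef_rot: [3.14, 0.002, 2.952]
force: [5.9, 1.0, 0.2]
grip_width: 0.0113
grasp_force: 51.0
```

Request:
arm_command --travel '[[0.1, 0, 0], [0, 0, -0.1], [0, 0, 0], [0, 0, -0.1], [0, 0, 0], [0, 0, 0]]' --rotation '[[0, 0, 0], [0, 0, 0], [0, 0, 0], [0, 0, 0], [0, 0, 0], [0, 0, 0]]'

```text
time_s: 17.27
tcp_pos: [0.4819, 0.3115, 0.0704]
eef_rot: [3.141, 0.001, 2.952]
force: [2.1, -0.1, 7.1]
grip_width: 0.0115
grasp_force: 51.2
```

Request:
arm_command --travel '[[0.05, 0, 0], [0, 0, -0.1], [0, 0, 0], [0, 0, 0]]' --rotation '[[0, 0, 0], [0, 0, 0], [0, 0, 0], [0, 0, 0]]'

```text
time_s: 17.6
tcp_pos: [0.4822, 0.3115, 0.0696]
eef_rot: [-3.142, 0.0, 2.952]
force: [0.3, -0.0, 8.7]
grip_width: 0.0115
grasp_force: 51.3
```

Request:
arm_command --travel '[[0, 0, -0.05], [0, 0, 0], [0, 0, 0], [0, 0, 0], [0, 0, 0], [0, 0, 0]]' --rotation '[[0, 0, 0], [0, 0, 0], [0, 0, 0], [0, 0, 0], [0, 0, 0], [0, 0, 0]]'

```text
time_s: 18.1
tcp_pos: [0.4822, 0.3115, 0.0693]
eef_rot: [-3.141, 0.0, 2.952]
force: [-0.4, -0.2, 9.3]
grip_width: 0.0116
grasp_force: 51.5
```

Run:
```python
from h import *
c=cam('wrist');t=cam('scene'); 
for i in range(3):
  s=robot.get_state();print(s['tcp_pos'].round(4),s['eef_rot'].round(4),s['force'].round(1),s['wrist_torque'].round(2)); robot.read_camera('top')
a=c['frame'][130:290,210:430]; b=t['frame'][260:360,230:340]
o=np.hstack([cv2.resize(a,(440,320),interpolation=cv2.INTER_CUBIC),cv2.resize(b,(352,320),interpolation=cv2.INTER_CUBIC)])
cv2.imwrite('pics/w8c.png',o[:,:,::-1])
```

```text
[0.4822 0.3115 0.0694] [-3.1416e+00  3.0000e-04  2.9520e+00] [0.  0.2 8.7] [-0.   -0.14  0.01]
[0.4822 0.3115 0.0694] [-3.1416e+00  3.0000e-04  2.9520e+00] [ 0.2 -0.8  9.3] [ 0.01 -0.13 -0.06]
[0.4822 0.3115 0.0693] [-3.1415e+00  2.0000e-04  2.9520e+00] [-0.7 -0.4  8.9] [ 0.02 -0.09 -0.04]
```

View pics/w8c.png

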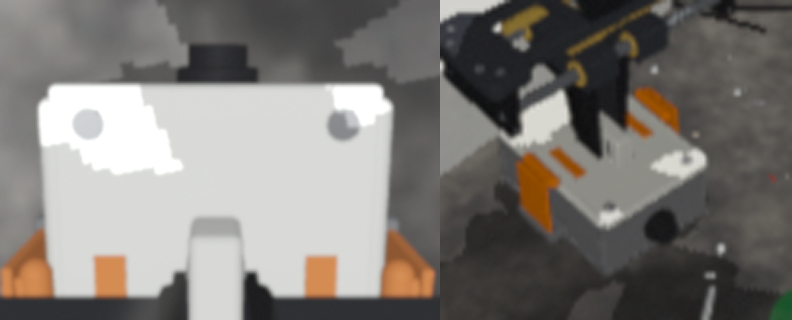

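The picture shows the cover seated and centred. Its plate spans u≈40–391 in the left crop, and an orange clip has closed over each long edge (left u≈35, right u≈400). The box rim no longer shows past the cover's front edge. I'll add a little more press and hand in.

Request:
arm_command --travel '[[0, 0, -0.05], [0, 0, 0], [0, 0, 0], [0, 0, 0], [0, 0, 0], [0, 0, 0]]' --rotation '[[0, 0, 0], [0, 0, 0], [0, 0, 0], [0, 0, 0], [0, 0, 0], [0, 0, 0]]'

```text
time_s: 18.85
tcp_pos: [0.4822, 0.3115, 0.0693]
eef_rot: [-3.141, 0.0, 2.952]
force: [-0.4, -1.1, 11.7]
grip_width: 0.0116
grasp_force: 51.7
```

```bash
python3 -c "
from h import *
s=robot.get_state();print(s['force'],s['tcp_pos'],s['grasp_force']);print(robot.sign_off())"
```

```text
[-0.42436193 -1.12222781 11.71369525] [0.48223313 0.31151536 0.06926833] 51.68855172581971
the job is handed in; nothing more can be done
None
```

I opened the drawer and snapped the cover onto the box with both clips closed over it, then handed the job in at about 19 s with the gripper still holding and pressing it at about 11 N; the hand-in returned no verdict.

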